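# Set out the colour bars and the optic mould for the next piece

## Robot

A 6-joint arm with a two-finger parallel gripper is mounted at the origin on the work surface. World frame = base frame: x ahead of the robot, y to its left, z up, the work surface at z = 0. Lengths are in m, angles in rad, forces in N, time in s.
With the tool pointing down it reaches from about 0.25 to 0.775 m from the base axis. Payload 8.9 kg.
Tool frame: the origin (TCP) lies at the very end of the fingers, on their centre line; the grasp point (between the pads) lies 19 mm behind it; z points along the fingers, y is the line along which they close (so a half turn about z gives the same grasp; the last joint's range is limited). The gripper opens to 85 mm and grips with 20 to 120 N. Pads are 22 mm wide; open, the fingers measure 114 mm over their backs; the gripper's body (76 mm by 85 mm) begins 54 mm behind the grasp point. The pads swing forward as they close: fully open they stand 13 mm farther back than shut.
Start: joints at [-1.485, 0.291, -0.153, 1.127, 0, 1.431], TCP at [0.117, -0.512, 0.231] pointing down, gripper open.
Joint ranges: [-2.52, 2.52], [-0.91, 1.74], [-1.3, 1.37], [-1.96, 2.02], [-1.52, 1.47], [-3.14, 3.14]. Speed limits (rad/s): [2.22, 2.22, 2.79, 3.14, 3.14, 3.14].

## Interface

Orientations are given as a unit quaternion [w, x, y, z].
In Python, from station import manip, eyes gives the robot as it stands.
- The arm moves only by the tool servo_tool, never from a script. Its argument "deltas" is a list of rows, each a list of 6 numbers: the shift along the world's x, y, z in units of 0.25 m (1.0 is 0.25 m), then the turn, a rotation vector about the world's x, y, z in units of 90 degrees (1.0 is 90 degrees). In form: [[dx, dy, dz, ax, ay, az], ...]. A call has exactly 10 rows; each row is the pose to reach, as a shift and turn from the pose commanded when the call began; what a row does not reach only later rows make up. A row lasts 1/12 s, in which the tool goes at most 41.7 mm and 7.16 degrees, less where a joint would pass 70% of its speed; a pose out of reach is approached as far as the arm can. A call with a number of a shift or a turn outside -1 to 1 is refused whole. A call with a gripper value outside its range is refused whole. "claw" is the opening, from 0 (shut) to 1 (fully open), set as the call begins (left out, the last holds). The fingers move at their own pace and stop on an object; "squeeze" is the grip in N (left out, the last holds). Time passes only in rows, so rows that repeat a pose let the fingers close, or fill a call up. It gives the time, the measured TCP pose, the force, the opening and the grip force at its end, in the units of the state.
- manip.get_obs(): the state, without advancing time (a new reading comes with each control period).
- eyes.camera(name): name is "scene" or "top" or "wrist"; returns (picture, depth): 420x560x3 uint8, blue, green, red; 420x560 float32, m along the optical axis (not along the pixel's ray), 0 where there is no reading.
- eyes.calibration(name): a dict with "fx", "fy", "cx", "cy" (pixels), "rvec" (rotation vector, rad) and "tvec" (3), from world to camera coordinates, as OpenCV has them; the wrist camera has in their place "mount" (4x4, takes a point from camera to tool coordinates, whose origin is the TCP and whose axes are the flange's). Camera axes: x right, y down, z forward; pixel columns grow to the right and rows downward; lengths in m; the calibration is good to about 2 mm. The wrist camera is an equidistant fisheye: a pixel r from the principal point sees the ray r / f radians off the axis. A picture is of the moment at which its call begins: read the wrist's pose just before it. calibration takes no time and is no camera call.
- manip.job_done(): hands the job in; it is judged then, once.
The state is a dict: "time": time; "joint_pos": joint angles; "dq": joint speeds; "joint_efforts": joint torques, N m; "position": TCP position; "eef_rot": TCP orientation; "force": force on the tool from outside, world axes, zero at the start; "torque": the same for the moment, N m; "gripper_width": finger opening in m; "grasp_force": force on a finger pad.
Only numpy, scipy, OpenCV 4.12 (cv2) and the standard library are available. Lean on these libraries where they do the work, as an engineer would, in place of code of your own. Each camera call takes 0.05 s, during which the arm holds its last target. There are 200 camera calls.

## Task

Set out the bench for the next piece of glass: stand the amber bar upright on the left mark of the kiln shelf (left as seen from the robot) and the blue bar on the right mark, with the green bar between them on the middle mark, each centred on its mark. Stand the brass mould, mouth up, in the centre of the black iron stand, and put the wooden cover, knob up, squarely on top of the mould. Leave the white bar where it is, and let go of everything.

Things in the scene. Friction and masses are not known exactly. Their poses are not given: they have to be found in the camera images.
- amber_bar: opaque amber-orange glass colour bar, a plain upright solid cylinder 30 mm in diameter and 50 mm high, about 90 g; origin at the centre of its underside, z axis up along the cylinder. Stands loose on the table.
- green_bar: opaque green glass colour bar, a plain upright solid cylinder 30 mm in diameter and 50 mm high, about 90 g; origin at the centre of its underside, z axis up along the cylinder. Stands loose on the table.
- blue_bar: opaque dark blue glass colour bar, a plain upright solid cylinder 30 mm in diameter and 50 mm high, about 90 g; origin at the centre of its underside, z axis up along the cylinder. Stands loose on the table.
- white_bar: opaque white glass colour bar, a plain upright solid cylinder 30 mm in diameter and 50 mm high, about 90 g; origin at the centre of its underside, z axis up along the cylinder. Stands among the others but is not part of this job: leave it where it stands.
- mould: round brass optic mould, an open-topped straight-sided cup with fluted inside: outside diameter 62 mm, 60 mm high, 5 mm wall, about 0.55 kg; stands loose on the table, mouth up. Origin at the centre of its underside, z axis up.
- lid: flat round wooden mould cover: disc 72 mm in diameter and 10 mm thick with a flat underside, and a darker upright knob of 24 mm diameter standing 28 mm above the disc at its centre (38 mm overall), about 70 g; lies loose on the table, knob up. Origin at the centre of its underside, z axis up.
- shelf: cream fireclay kiln shelf: fixed flat slab 100 (x) by 230 (y) by 12 mm thick on the table, its long y axis pointing to the robot's left (turned up to 0.3 rad). Origin: centre of its underside, z up. On its top, 12 mm above the origin, three painted brown ring marks, 42 mm across with a centre dot, at x = 0: left mark y = +75 mm, middle y = 0, right y = -75 mm.
- stand: black cast-iron mould stand, a fixed flat disc 110 mm in diameter and 20 mm high with a thin red circle of 80 mm diameter painted round its centre on the flat top. Origin at the centre of its underside, z up.
Mind the look-alikes: they are no part of the job. Of the things that look like the green_bar, the largest one is meant.

How it is judged:
At the end, for the whole second after the job is handed in: Amber, green, blue bars upright on left, middle, right marks (within 12 mm each way); mould on the stand within 12 mm of its centre; cover flat on the mould, knob up, within 10 mm of its axis; tilts under 0.1 rad, all at rest; white bar within 20 mm of its start, upright (x of amber_bar in the frame of shelf between -0.012 and 0.012 m and y of amber_bar in the frame of shelf between 0.063 and 0.087 m and z of amber_bar in the frame of shelf between 0.008 and 0.016 m and x of green_bar in the frame of shelf between -0.012 and 0.012 m and y of green_bar in the frame of shelf between -0.012 and 0.012 m and z of green_bar in the frame of shelf between 0.008 and 0.016 m and x of blue_bar in the frame of shelf between -0.012 and 0.012 m and y of blue_bar in the frame of shelf between -0.087 and -0.063 m and z of blue_bar in the frame of shelf between 0.008 and 0.016 m and horizontal distance between mould and stand below 0.012 m and z of mould in the frame of stand between 0.016 and 0.024 m and horizontal distance between lid and mould below 0.01 m and z of lid in the frame of mould between 0.056 and 0.064 m and angle between each of amber_bar, green_bar, blue_bar, mould, lid, white_bar's own z axis and vertical below 0.1 rad and linear speed of each of amber_bar, green_bar, blue_bar, mould, lid below 0.02 m/s and angular speed of each of amber_bar, green_bar, blue_bar, mould, lid below 0.3 rad/s and distance of white_bar from where it was at the start of the episode below 0.02 m); the robot touches nothing.
It fails at once if the white bar is shifted by more than 20 mm or knocked over (distance of white_bar from where it was at the start of the episode above 0.02 m or angle between white_bar's own z axis and vertical above 0.3 rad).
It also fails if it takes over 120 s, if anything falls off the work surface, if the arm or the gripper's body presses on something with over 40 N, if the wrist force passes 120 N, or if a joint passes its speed limit or range.

## Working session

There is one attempt and no reset: what is moved stays moved. The work goes in short steps, Python scripts to look and compute and a tool call to move; the robot and the scene stay as the last step left them, time stands still between calls to the robot, and variables do not carry over. Pictures are saved under pics/ and viewed, at most 14 in all, crops included, and the job is handed in when it is done.

Besides the shell and the picture viewer there is one more tool, called after "Emit:" as name([rows], argument=value, ...), one row to a line, values as JSON. servo_tool: Moves the arm, as the interface text tells. Its arguments: {"type":"object","properties":{"deltas":{"type":"array","items":{"type":"array","items":{"type":"number"}}},"claw":{"type":"number"},"squeeze":{"type":"number"}},"required":["deltas"]}

```bash
mkdir -p pics; cat > h.py <<'E'
import numpy as np, cv2
from station import manip, eyes
def grab(n):
    p,d=eyes.camera(n); c=eyes.calibration(n); return p,d,c
def cloud(d,c):
    v,u=np.mgrid[:d.shape[0],:d.shape[1]]
    P=np.stack([(u-c['cx'])/c['fx']*d,(v-c['cy'])/c['fy']*d,d],-1)
    R=cv2.Rodrigues(np.array(c['rvec'],float))[0]
    return (P-np.array(c['tvec']).ravel())@R
E
python3 - <<'E'
from h import *
for n in('top','scene'):
    p,d,c=grab(n); cv2.imwrite(f'pics/{n}0.png',p); np.savez(f'{n}0.npz',p=p,X=cloud(d,c),d=d)
    print(n,c)
o=manip.get_obs();print(o)
E
```

```text
top {'fx': 391.38281217007176, 'fy': 391.38281217007176, 'cx': 283.33278031031017, 'cy': 215.20122065549455, 'rvec': array([ 2.22249687, -2.18069566,  0.11410632]), 'tvec': array([-0.02563791,  0.50243002,  1.0186079 ])}
scene {'fx': 448.7205228500221, 'fy': 448.7205228500221, 'cx': 275.6569540112903, 'cy': 204.98562640426528, 'rvec': array([ 2.13103219,  0.56171769, -0.2883856 ]), 'tvec': array([-0.46811971, -0.12684894,  1.2707449 ])}
{'time': 0.1, 'joint_pos': array([-1.48528539e+00,  2.91209976e-01, -1.54048546e-01,  1.12669930e+00,
       -1.73346690e-06,  1.43147926e+00]), 'dq': array([-0.00038196, -0.00179581,  0.00150738, -0.00106656,  0.00081626,
        0.00061548]), 'joint_efforts': array([ 2.04131342e-03, -5.37979245e+01,  3.31916499e+01,  9.30416136e-03,
       -2.22487947e-04, -6.63266647e-06]), 'position': array([ 0.11700351, -0.51139457,  0.23079785]), 'eef_rot': array([-5.80559797e-04,  9.93688029e-01,  1.12177374e-01,  1.47555601e-05]), 'force': array([ 0.06279959, -0.76040615, -0.17299391]), 'torque': array([ 0.02128549, -0.05522828,  0.02310454]), 'grasp_force': 0.0, 'gripper_width': 0.08533210231765577}
```

View pics/top0.png

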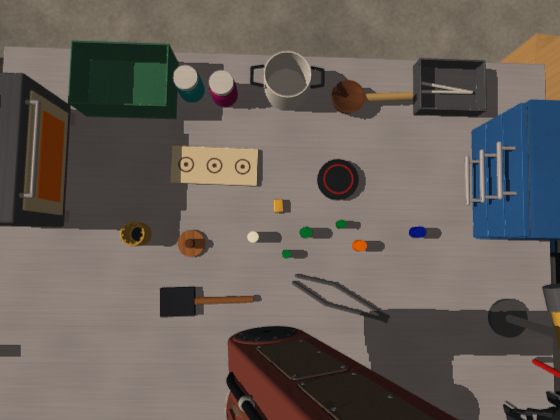

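View pics/scene0.png

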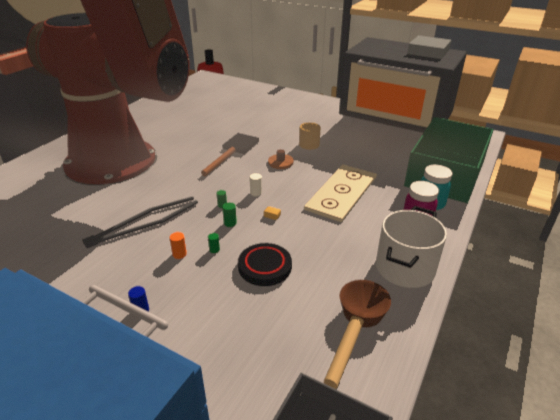

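Top view (up = +x, left = +y): amber (360,245), blue (417,232), white (253,237), mould (135,233), lid (191,243), shelf (215,166), stand (338,180). The green candidates are (306,232), (287,254) and (341,224). (306,232) looks largest, so I'll measure all three and check them in one crop.

```bash
cat > m.py <<'E'
from h import *
def blob(p,X,uv,r,zmin,zmax,tag):
    v0,u0=uv[1],uv[0]; s=np.s_[max(0,v0-r):v0+r+1,max(0,u0-r):u0+r+1]
    Q=X[s].reshape(-1,3); Q=Q[(Q[:,2]>zmin)&(Q[:,2]<zmax)]
    if len(Q)<5: print(tag,'none',len(Q)); return
    zt=np.percentile(Q[:,2],95); T=Q[Q[:,2]>zt-0.006]
    (c,rad)=cv2.minEnclosingCircle((T[:,:2]*1000).astype(np.float32))
    print(tag,'ztop %.3f'%zt,'n',len(T),'mean',T.mean(0)[:2].round(4),'circ',np.round(c,1),'r %.1f'%rad)
E
python3 - <<'E'
from m import *
f=np.load('top0.npz');p,X=f['p'],f['X']
for t,uv,r,a,b in [('amber',(360,245),13,.012,.1),('blue',(417,232),13,.012,.1),('white',(253,237),13,.012,.1),('g1',(306,232),11,.012,.1),('g2',(287,254),10,.012,.1),('g3',(341,224),10,.012,.1),('block',(278,205),12,.008,.1),('mould',(135,233),22,.03,.1),('lidknob',(191,243),20,.015,.1),('liddisc',(191,243),20,.006,.014),('stand',(338,180),28,.01,.05)]: blob(p,X,uv,r,a,b,t)
# shelf
hsv=cv2.cvtColor(p,cv2.COLOR_BGR2HSV)
s=X[135:200,160:275];m=(s[...,2]>.006)&(s[...,2]<.02)
Q=s[m]; rect=cv2.minAreaRect((Q[:,:2]*1000).astype(np.float32));print('shelf',rect,Q[:,2].mean(),len(Q))
for u,v in[(186,164),(214,166),(242,167)]:print(X[v,u])
print('table z',np.median(X[260:280,220:280,2]))
sm=p[190:270,220:430]; cv2.imwrite('pics/crop0.png',cv2.resize(sm,None,fx=3.8,fy=3.8,interpolation=cv2.INTER_CUBIC))
E
```

```text
amber ztop 0.053 n 102 mean [ 0.4265 -0.2158] circ [ 426.9 -215.7] r 14.8
blue ztop 0.053 n 98 mean [ 0.464  -0.3703] circ [ 464.8 -370. ] r 14.8
white ztop 0.054 n 106 mean [0.4439 0.0616] circ [444.1  61.9] r 14.7
g1 ztop 0.053 n 101 mean [ 0.4584 -0.0744] circ [458.6 -74.8] r 14.6
g2 ztop 0.042 n 62 mean [ 0.4014 -0.025 ] circ [401.2 -24.5] r 11.3
g3 ztop 0.043 n 55 mean [ 0.4823 -0.1683] circ [ 481.8 -168. ] r 11.2
block ztop 0.022 n 115 mean [ 0.5282 -0.0024] circ [528.2  -3.4] r 19.3
mould ztop 0.063 n 187 mean [0.4462 0.3625] circ [445.8 362.6] r 31.6
lidknob ztop 0.041 n 63 mean [0.4248 0.2252] circ [425.1 225.5] r 11.6
liddisc ztop 0.013 n 463 mean [0.4241 0.2251] circ [421. 224.] r 38.9
stand ztop 0.025 n 1184 mean [ 0.6021 -0.16  ] circ [ 602.7 -160.3] r 54.9
shelf ((625.186279296875, 167.33258056640625), (162.4996337890625, 296.43243408203125), 5.779430389404297) 0.013075015805310472 3233
[0.63428433 0.24511137 0.01459101]
[0.63064507 0.17087216 0.01500493]
[0.62993681 0.09654493 0.01414079]
table z 0.0009639076532497407
```

View pics/crop0.png

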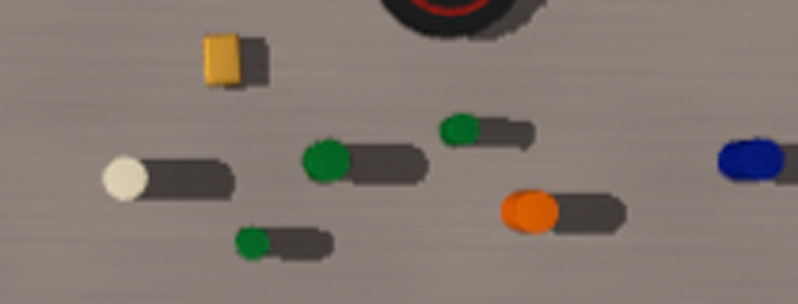

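The crop confirms it: green at top-image (306,232) is the largest (r≈15, 50 mm high; the other two are r≈11, 40 mm). Next I'll refine the marks and the stand's red circle.

```bash
python3 - <<'E'
from m import *
f=np.load('top0.npz');p,X=f['p'],f['X']
g=p[...,2].astype(int)
for u,v in[(186,164),(214,166),(242,167)]:
    s=np.s_[v-9:v+10,u-9:u+10]; m=g[s]<np.median(g[150:185,200:206])*0.75
    Q=X[s][m]; print('mark',Q.mean(0).round(4),m.sum(), np.ptp(Q[:,:2],0))
hsv=cv2.cvtColor(p,cv2.COLOR_BGR2HSV)
s=np.s_[155:205,310:365];h=hsv[s];m=((h[...,0]<8)|(h[...,0]>172))&(h[...,1]>130)&(h[...,2]>60)
Q=X[s][m];c,r=cv2.minEnclosingCircle((Q[:,:2]*1000).astype(np.float32));print('red',c,r,Q.mean(0))
b=p[130:205,165:270];hs=hsv[130:205,165:270]
m=(hs[...,2]>150)&(hs[...,1]>50)&(X[130:205,165:270,2]>.006)
Q=X[130:205,165:270][m];rect=cv2.minAreaRect((Q[:,:2]*1000).astype(np.float32));print(rect)
E
```

```text
mark [0.6303 0.2493 0.0349] 144 [0.22939743 0.25269237]
mark [0.6334 0.1713 0.0135] 83 [0.03907452 0.03744437]
mark [0.6322 0.0957 0.0136] 82 [0.0413762  0.04039617]
red (603.9535522460938, -160.05201721191406) 41.6049690246582 [ 0.60318106 -0.1600201   0.02149678]
((555.3731689453125, 145.05198669433594), (287.6763916015625, 211.69349670410156), 9.033036231994629)
```

Emit:
servo_tool([
  [0.1, 0.1, 0, 0, 0, 0.078],
  [0.2, 0.2, 0, 0, 0, 0.156],
  [0.3, 0.3, 0, 0, 0, 0.234],
  [0.4, 0.4, 0, 0, 0, 0.312],
  [0.5, 0.5, 0, 0, 0, 0.39],
  [0.6, 0.6, 0, 0, 0, 0.468],
  [0.7, 0.7, 0, 0, 0, 0.546],
  [0.8, 0.8, 0, 0, 0, 0.624],
  [0.9, 0.9, 0, 0, 0, 0.702],
  [1.0, 1.0, 0, 0, 0, 0.78],
], claw=1.0, squeeze=40)

```text
time: 0.93
position: [0.3679, -0.2602, 0.2312]
eef_rot: [-0.0, 0.747, 0.665, -0.0]
force: [1.5, -1.5, 0.0]
gripper_width: 0.0855
grasp_force: 0.0
```

Emit:
servo_tool([
  [0.06, 0.045, 0, 0, 0, 0.073],
  [0.118, 0.09, 0, 0, 0, 0.073],
  [0.18, 0.135, -0.05, 0, 0, 0.073],
  [0.236, 0.178, -0.12, 0, 0, 0.073],
  [0.236, 0.178, -0.2, 0, 0, 0.073],
  [0.236, 0.178, -0.28, 0, 0, 0.073],
  [0.236, 0.178, -0.36, 0, 0, 0.073],
  [0.236, 0.178, -0.4, 0, 0, 0.073],
  [0.236, 0.178, -0.4, 0, 0, 0.073],
  [0.236, 0.178, -0.4, 0, 0, 0.073],
])

```text
time: 1.77
position: [0.4256, -0.217, 0.131]
eef_rot: [-0.001, 0.709, 0.705, -0.0]
force: [0.3, -0.8, 0.1]
gripper_width: 0.0854
grasp_force: 0.0
```

```bash
cat >> h.py <<'E'
from scipy.spatial.transform import Rotation as Ro
def wrist(save=None):
    o=manip.get_obs(); p,d,c=grab('wrist')
    if save: cv2.imwrite(save,p)
    q=o['eef_rot']; R=Ro.from_quat([q[1],q[2],q[3],q[0]]).as_matrix()
    v,u=np.mgrid[:d.shape[0],:d.shape[1]]
    x=u-c['cx'];y=v-c['cy'];r=np.hypot(x,y)+1e-9;th=r/c['fx']
    t=np.tan(np.minimum(th,1.5));P=np.stack([x/r*t*d,y/r*t*d,d],-1)
    M=np.array(c['mount']); P=P@M[:3,:3].T+M[:3,3]
    W=P@R.T+o['position']; W[d<=0]=np.nan; W[th>1.4]=np.nan
    return o,p,W
E
python3 - <<'E'
from h import *
o,p,W=wrist('pics/w1.png'); np.savez('w1.npz',p=p,W=W); print(o['position'],eyes.calibration('wrist'))
hsv=cv2.cvtColor(p,cv2.COLOR_BGR2HSV)
for n,lo,hi in[('amber',5,14),('green',50,75)]:
    m=(hsv[...,0]>=lo)&(hsv[...,0]<=hi)&(hsv[...,1]>180)&(W[...,2]>.03)&(W[...,2]<.07)
    k,l,st,ce=cv2.connectedComponentsWithStats(m.astype(np.uint8))
    for i in range(1,k):
        if st[i,4]>40:
            Q=W[l==i];T=Q[Q[:,2]>np.percentile(Q[:,2],90)-.005];c,r=cv2.minEnclosingCircle((T[:,:2]*1000).astype(np.float32));print(n,ce[i],c,r,np.percentile(Q[:,2],95))
E
```

```text
[ 0.42564368 -0.21700703  0.13102578] {'fx': 325.19226210127806, 'fy': 325.19226210127806, 'cx': 274.3336003265475, 'cy': 210.2163693333836, 'mount': array([[-7.34720914e-04, -9.58194484e-01, -2.86116742e-01,
         7.27092334e-02],
       [ 9.99999687e-01, -6.19764066e-04, -4.92338103e-04,
        -4.94029745e-04],
       [ 2.94430779e-04, -2.86117014e-01,  9.58194640e-01,
        -1.41579517e-01],
       [ 0.00000000e+00,  0.00000000e+00,  0.00000000e+00,
         1.00000000e+00]])}
amber [275.4579646  212.13495575] (425.8627624511719, -214.70892333984375) 14.556371688842773 0.05003998208203862
green [319.81731684  22.07136061] (457.3709716796875, -74.61935424804688) 14.349921226501465 0.05005205889249315
green [348.70886076 147.3971519 ] (480.3733215332031, -166.81031799316406) 10.926434516906738 0.038521196468101336
```

View pics/w1.png

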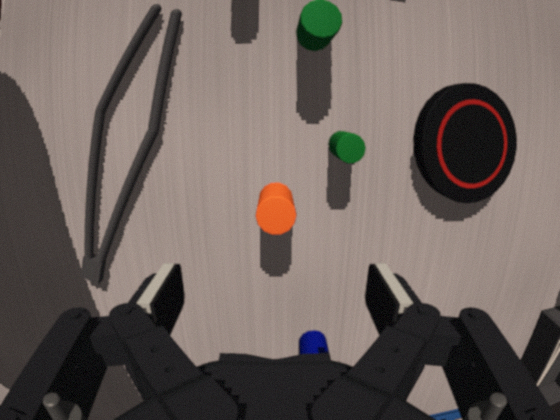

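Wrist view: amber at (276,212) between the pads, large green at (320,22), small green at (348,147). World positions agree with the top camera within about 1 mm.

Emit:
servo_tool([
  [0, 0.009, -0.05, 0, 0, 0],
  [0, 0.009, -0.12, 0, 0, 0],
  [0, 0.009, -0.19, 0, 0, 0],
  [0, 0.009, -0.26, 0, 0, 0],
  [0, 0.009, -0.33, 0, 0, 0],
  [0, 0.009, -0.4, 0, 0, 0],
  [0, 0.009, -0.44, 0, 0, 0],
  [0, 0.009, -0.468, 0, 0, 0],
  [0, 0.009, -0.468, 0, 0, 0],
  [0, 0.009, -0.468, 0, 0, 0],
])

```text
time: 2.65
position: [0.4265, -0.2154, 0.0149]
eef_rot: [0.0, 0.709, 0.705, 0.0]
force: [-0.2, 0.5, 0.4]
gripper_width: 0.0854
grasp_force: 0.0
```

Emit:
servo_tool([
  [0, 0, 0, 0, 0, 0],
  [0, 0, 0, 0, 0, 0],
  [0, 0, 0, 0, 0, 0],
  [0, 0, 0, 0, 0, 0],
  [0, 0, 0, 0, 0, 0],
  [0, 0, 0, 0, 0, 0],
  [0, 0, 0, 0, 0, 0],
  [0, 0, 0, 0, 0, 0],
  [0, 0, 0, 0, 0, 0],
  [0, 0, 0, 0, 0, 0],
], claw=0)

```text
time: 3.48
position: [0.4262, -0.2152, 0.0148]
eef_rot: [0.0, 0.709, 0.705, 0.0]
force: [-0.8, 0.7, 5.6]
gripper_width: 0.0288
grasp_force: 39.0
```

Emit:
servo_tool([
  [0, 0, 0.12, 0, 0, 0],
  [0, 0, 0.25, 0, 0, 0],
  [0, 0.05, 0.38, 0, 0, 0],
  [0.02, 0.15, 0.46, 0, 0, 0],
  [0.06, 0.29, 0.46, 0, 0, 0],
  [0.12, 0.43, 0.46, 0, 0, 0],
  [0.18, 0.57, 0.46, 0, 0, 0],
  [0.24, 0.71, 0.46, 0, 0, 0],
  [0.3, 0.85, 0.46, 0, 0, 0],
  [0.36, 0.98, 0.46, 0, 0, 0],
])

```text
time: 4.32
position: [0.5163, 0.0321, 0.1294]
eef_rot: [-0.0, 0.709, 0.705, 0.0]
force: [0.9, -0.4, -1.2]
gripper_width: 0.0287
grasp_force: 39.8
```

Emit:
servo_tool([
  [0.06, 0.13, 0, 0, 0, 0],
  [0.12, 0.26, 0, 0, 0, 0],
  [0.19, 0.39, 0, 0, 0, 0],
  [0.25, 0.52, 0, 0, 0, 0],
  [0.32, 0.65, 0, 0, 0, 0],
  [0.39, 0.74, 0, 0, 0, 0],
  [0.45, 0.82, 0, 0, 0, 0],
  [0.47, 0.86, 0, 0, 0, 0],
  [0.47, 0.86, 0, 0, 0, 0],
  [0.47, 0.86, 0, 0, 0, 0],
])

```text
time: 5.15
position: [0.633, 0.2451, 0.1287]
eef_rot: [-0.0, 0.709, 0.705, -0.001]
force: [-0.5, 0.0, -1.2]
gripper_width: 0.0289
grasp_force: 39.8
```

```bash
python3 - <<'E'
from h import *
o,p,W=wrist('pics/w2.png'); np.savez('w2.npz',p=p,W=W); print(o['position'],o['grasp_force'],o['joint_pos'])
E
```

```text
[0.63304192 0.24510647 0.12865918] 39.823293685913086 [ 2.61906096e-01  6.49422159e-01  1.50655691e-01  1.07320314e+00
 -1.87214723e-04  1.83791409e+00]
```

View pics/w2.png

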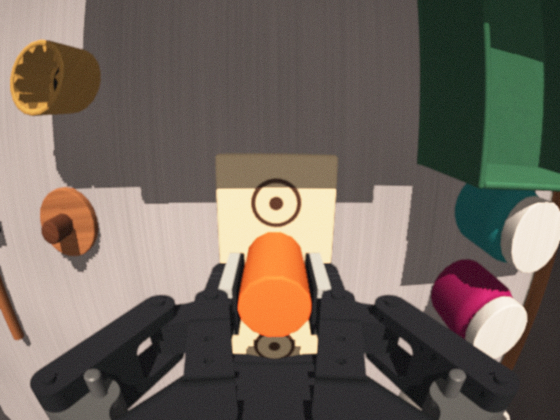

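The held bar is centred at (275,285). One mark shows at (276,203) and one at (273,346); I'll compute which they are.

```bash
python3 - <<'E'
import numpy as np,cv2
f=np.load('w2.npz');p,W=f['p'],f['W']
for u,v in[(276,203),(273,346),(276,156),(225,220),(329,220)]:print(u,v,W[v,u])
g=p[...,2];s=np.s_[180:226,250:303];m=g[s]<120;Q=W[s][m];print(m.sum(),Q.mean(0),np.ptp(Q,0))
E
```

```text
276 203 [0.63367424 0.24704464 0.01271702]
273 346 [0.63006751 0.09752119 0.01288059]
276 156 [0.63387198 0.28530488 0.00870782]
225 220 [0.59064129 0.23232543 0.01216224]
329 220 [0.67850075 0.23153423 0.01127946]
456 [nan nan nan] [nan nan nan]
```

Emit:
servo_tool([
  [0.002, 0.008, -0.06, 0, 0, 0],
  [0.002, 0.008, -0.13, 0, 0, 0],
  [0.002, 0.008, -0.2, 0, 0, 0],
  [0.002, 0.008, -0.27, 0, 0, 0],
  [0.002, 0.008, -0.33, 0, 0, 0],
  [0.002, 0.008, -0.37, 0, 0, 0],
  [0.002, 0.008, -0.39, 0, 0, 0],
  [0.002, 0.008, -0.4, 0, 0, 0],
  [0.002, 0.008, -0.402, 0, 0, 0],
  [0.002, 0.008, -0.402, 0, 0, 0],
])

```text
time: 6.03
position: [0.6345, 0.2469, 0.0296]
eef_rot: [0.0, 0.709, 0.705, 0.0]
force: [-0.3, 0.3, -1.4]
gripper_width: 0.0294
grasp_force: 39.8
```

Emit:
servo_tool([
  [0, 0, 0, 0, 0, 0],
  [0, 0, 0, 0, 0, 0],
  [0, 0, 0, 0, 0, 0],
  [0, 0, 0, 0, 0, 0],
  [0, 0, 0, 0, 0, 0],
  [0, 0, 0.05, 0, 0, 0],
  [0, 0, 0.15, 0, 0, 0],
  [0, 0, 0.25, 0, 0, 0],
  [0, 0, 0.35, 0, 0, 0],
  [0, 0, 0.45, 0, 0, 0],
], claw=1.0)

```text
time: 6.87
position: [0.634, 0.247, 0.1436]
eef_rot: [0.0, 0.709, 0.705, 0.0]
force: [0.4, -0.2, 0.3]
gripper_width: 0.0853
grasp_force: 0.0
```

Emit:
servo_tool([
  [-0.03, -0.08, 0, 0, 0, 0],
  [-0.07, -0.18, 0, 0, 0, 0],
  [-0.11, -0.3, 0, 0, 0, 0],
  [-0.16, -0.42, 0, 0, 0, 0],
  [-0.22, -0.54, 0, 0, 0, 0],
  [-0.28, -0.66, 0, 0, 0, 0],
  [-0.34, -0.78, 0, 0, 0, 0],
  [-0.4, -0.9, 0, 0, 0, 0],
  [-0.46, -1.0, 0, 0, 0, 0],
  [-0.52, -1.0, 0, 0, 0, 0],
])

```text
time: 7.7
position: [0.5038, -0.0067, 0.1424]
eef_rot: [0.001, 0.71, 0.704, -0.0]
force: [1.2, 0.4, -0.5]
gripper_width: 0.0854
grasp_force: 0.0
```

Emit:
servo_tool([
  [-0.06, -0.09, 0, 0, 0, 0],
  [-0.12, -0.18, 0, 0, 0, 0],
  [-0.17, -0.25, 0, 0, 0, 0],
  [-0.186, -0.286, 0, 0, 0, 0],
  [-0.186, -0.286, -0.08, 0, 0, 0],
  [-0.186, -0.286, -0.18, 0, 0, 0],
  [-0.186, -0.286, -0.28, 0, 0, 0],
  [-0.186, -0.286, -0.36, 0, 0, 0],
  [-0.186, -0.286, -0.4, 0, 0, 0],
  [-0.186, -0.286, -0.4, 0, 0, 0],
])

```text
time: 8.53
position: [0.4567, -0.074, 0.0399]
eef_rot: [-0.001, 0.709, 0.705, -0.001]
force: [-1.7, 0.9, 0.3]
gripper_width: 0.0853
grasp_force: 0.0
```

Emit:
servo_tool([
  [0.002, -0.002, -0.04, 0, 0, 0],
  [0.002, -0.002, -0.08, 0, 0, 0],
  [0.002, -0.002, -0.1, 0, 0, 0],
  [0.002, -0.002, -0.1, 0, 0, 0],
  [0.002, -0.002, -0.1, 0, 0, 0],
  [0.002, -0.002, -0.1, 0, 0, 0],
  [0.002, -0.002, -0.1, 0, 0, 0],
  [0.002, -0.002, -0.1, 0, 0, 0],
  [0.002, -0.002, -0.1, 0, 0, 0],
  [0.002, -0.002, -0.1, 0, 0, 0],
])

```text
time: 9.37
position: [0.4582, -0.0751, 0.0165]
eef_rot: [0.0, 0.709, 0.705, 0.0]
force: [0.1, 0.1, 0.2]
gripper_width: 0.0855
grasp_force: 0.0
```

Emit:
servo_tool([
  [0, 0, 0, 0, 0, 0],
  [0, 0, 0, 0, 0, 0],
  [0, 0, 0, 0, 0, 0],
  [0, 0, 0, 0, 0, 0],
  [0, 0, 0, 0, 0, 0],
  [0, 0, 0, 0, 0, 0],
  [0, 0, 0, 0, 0, 0],
  [0, 0, 0, 0, 0, 0],
  [0, 0, 0, 0, 0, 0],
  [0, 0, 0, 0, 0, 0],
], claw=0)

```text
time: 10.2
position: [0.458, -0.075, 0.0164]
eef_rot: [0.0, 0.709, 0.705, -0.0]
force: [-1.3, 0.1, 5.1]
gripper_width: 0.0293
grasp_force: 39.3
```

Emit:
servo_tool([
  [0, 0, 0.12, 0, 0, 0],
  [0, 0, 0.26, 0, 0, 0],
  [0.03, 0.05, 0.38, 0, 0, 0],
  [0.1, 0.15, 0.44, 0, 0, 0],
  [0.18, 0.27, 0.46, 0, 0, 0],
  [0.26, 0.39, 0.46, 0, 0, 0],
  [0.34, 0.51, 0.46, 0, 0, 0],
  [0.42, 0.63, 0.46, 0, 0, 0],
  [0.5, 0.75, 0.46, 0, 0, 0],
  [0.58, 0.86, 0.46, 0, 0, 0],
])

```text
time: 11.03
position: [0.6035, 0.142, 0.1308]
eef_rot: [-0.0, 0.709, 0.705, -0.0]
force: [-0.0, -0.3, -0.8]
gripper_width: 0.029
grasp_force: 39.8
```

Emit:
servo_tool([
  [0.06, 0.06, 0, 0, 0, 0],
  [0.1, 0.11, 0, 0, 0, 0],
  [0.117, 0.128, 0, 0, 0, 0],
  [0.117, 0.128, -0.05, 0, 0, 0],
  [0.117, 0.128, -0.13, 0, 0, 0],
  [0.117, 0.128, -0.21, 0, 0, 0],
  [0.117, 0.128, -0.29, 0, 0, 0],
  [0.117, 0.128, -0.34, 0, 0, 0],
  [0.117, 0.128, -0.36, 0, 0, 0],
  [0.117, 0.128, -0.36, 0, 0, 0],
])

```text
time: 11.87
position: [0.6309, 0.1713, 0.0399]
eef_rot: [-0.001, 0.709, 0.705, -0.001]
force: [-0.2, -0.6, -1.3]
gripper_width: 0.0291
grasp_force: 39.9
```

Emit:
servo_tool([
  [0.003, 0.002, -0.02, 0, 0, 0],
  [0.003, 0.002, -0.038, 0, 0, 0],
  [0.003, 0.002, -0.038, 0, 0, 0],
  [0.003, 0.002, -0.038, 0, 0, 0],
  [0.003, 0.002, -0.038, 0, 0, 0],
  [0.003, 0.002, -0.038, 0, 0, 0],
  [0.003, 0.002, -0.038, 0, 0, 0],
  [0.003, 0.002, -0.038, 0, 0, 0],
  [0.003, 0.002, -0.038, 0, 0, 0],
  [0.003, 0.002, -0.038, 0, 0, 0],
])

```text
time: 12.7
position: [0.6331, 0.1725, 0.0319]
eef_rot: [0.0, 0.709, 0.705, 0.0]
force: [0.1, 1.3, -1.3]
gripper_width: 0.0289
grasp_force: 39.9
```

Emit:
servo_tool([
  [0, 0, 0, 0, 0, 0],
  [0, 0, 0, 0, 0, 0],
  [0, 0, 0, 0, 0, 0],
  [0, 0, 0, 0, 0, 0],
  [0, 0, 0, 0, 0, 0],
  [0, 0, 0.05, 0, 0, 0],
  [0, 0, 0.15, 0, 0, 0],
  [0, 0, 0.25, 0, 0, 0],
  [0, 0, 0.35, 0, 0, 0],
  [0, 0, 0.45, 0, 0, 0],
], claw=1.0)

```text
time: 13.53
position: [0.633, 0.1725, 0.1466]
eef_rot: [0.0, 0.709, 0.705, 0.0]
force: [0.9, 0.5, -1.0]
gripper_width: 0.0858
grasp_force: 0.0
```

Emit:
servo_tool([
  [-0.02, -0.06, 0, 0, 0, 0],
  [-0.05, -0.14, 0, 0, 0, 0],
  [-0.08, -0.25, 0, 0, 0, 0],
  [-0.11, -0.37, 0, 0, 0, 0],
  [-0.15, -0.5, 0, 0, 0, 0],
  [-0.19, -0.63, 0, 0, 0, 0],
  [-0.23, -0.76, 0, 0, 0, 0],
  [-0.27, -0.88, 0, 0, 0, 0],
  [-0.31, -1.0, 0, 0, 0, 0],
  [-0.36, -1.0, 0, 0, 0, 0],
])

```text
time: 14.37
position: [0.5434, -0.0823, 0.1455]
eef_rot: [0.002, 0.711, 0.704, -0.0]
force: [0.3, -0.8, -0.5]
gripper_width: 0.0854
grasp_force: 0.0
```

Emit:
servo_tool([
  [-0.03, -0.1, 0, 0, 0, 0],
  [-0.06, -0.22, 0, 0, 0, 0],
  [-0.1, -0.34, 0, 0, 0, 0],
  [-0.14, -0.46, 0, 0, 0, 0],
  [-0.18, -0.58, 0, 0, 0, 0],
  [-0.22, -0.7, 0, 0, 0, 0],
  [-0.26, -0.82, 0, 0, 0, 0],
  [-0.3, -0.92, 0, 0, 0, 0],
  [-0.318, -1.0, 0, 0, 0, 0],
  [-0.318, -1.0, 0, 0, 0, 0],
])

```text
time: 15.2
position: [0.4628, -0.3314, 0.1454]
eef_rot: [0.001, 0.71, 0.704, -0.0]
force: [-0.5, 0.3, 0.2]
gripper_width: 0.0852
grasp_force: 0.0
```

```bash
python3 - <<'E'
from h import *
o,p,W=wrist('pics/w3.png'); print(o['position'])
hsv=cv2.cvtColor(p,cv2.COLOR_BGR2HSV)
m=(hsv[...,0]>=112)&(hsv[...,0]<=128)&(hsv[...,1]>180)&(W[...,2]>.03)&(W[...,2]<.07)
k,l,st,ce=cv2.connectedComponentsWithStats(m.astype(np.uint8))
for i in range(1,k):
    if st[i,4]>40:
        Q=W[l==i];T=Q[Q[:,2]>np.percentile(Q[:,2],90)-.005];c,r=cv2.minEnclosingCircle((T[:,:2]*1000).astype(np.float32));print(ce[i],c,r,np.percentile(Q[:,2],95))
E
```

```text
[ 0.46278913 -0.3314152   0.14539981]
[276.77434031 253.11919927] (464.0414123535156, -369.8201904296875) 14.459959983825684 0.049870047342407166
```

Emit:
servo_tool([
  [0.004, -0.08, 0, 0, 0, 0],
  [0.004, -0.15, 0, 0, 0, 0],
  [0.004, -0.152, -0.06, 0, 0, 0],
  [0.004, -0.152, -0.15, 0, 0, 0],
  [0.004, -0.152, -0.25, 0, 0, 0],
  [0.004, -0.152, -0.35, 0, 0, 0],
  [0.004, -0.152, -0.44, 0, 0, 0],
  [0.004, -0.152, -0.5, 0, 0, 0],
  [0.004, -0.152, -0.52, 0, 0, 0],
  [0.004, -0.152, -0.52, 0, 0, 0],
])

```text
time: 16.08
position: [0.4643, -0.3641, 0.0137]
eef_rot: [-0.001, 0.709, 0.705, 0.0]
force: [0.1, 0.1, -0.3]
gripper_width: 0.0851
grasp_force: 0.0
```

Emit:
servo_tool([
  [0, 0, 0, 0, 0, 0],
  [0, 0, 0, 0, 0, 0],
  [0, 0, 0, 0, 0, 0],
  [0, 0, 0, 0, 0, 0],
  [0, 0, 0, 0, 0, 0],
  [0, 0, 0, 0, 0, 0],
  [0, 0, 0, 0, 0, 0],
  [0, 0, 0, 0, 0, 0],
  [0, 0, 0, 0, 0, 0],
  [0, 0, 0, 0, 0, 0],
], claw=0)

```text
time: 16.92
position: [0.4649, -0.3659, 0.0152]
eef_rot: [0.001, 0.709, 0.705, 0.0]
force: [-0.3, 1.0, 7.0]
gripper_width: 0.0292
grasp_force: 39.1
```

Emit:
servo_tool([
  [0, 0, 0.12, 0, 0, 0],
  [0, 0, 0.26, 0, 0, 0],
  [0, 0.05, 0.38, 0, 0, 0],
  [0.02, 0.15, 0.44, 0, 0, 0],
  [0.06, 0.29, 0.46, 0, 0, 0],
  [0.11, 0.43, 0.46, 0, 0, 0],
  [0.16, 0.57, 0.46, 0, 0, 0],
  [0.21, 0.71, 0.46, 0, 0, 0],
  [0.26, 0.85, 0.46, 0, 0, 0],
  [0.31, 0.98, 0.46, 0, 0, 0],
])

```text
time: 17.75
position: [0.5422, -0.1185, 0.1296]
eef_rot: [0.0, 0.709, 0.705, 0.0]
force: [0.6, -1.0, -1.7]
gripper_width: 0.0289
grasp_force: 39.8
```

Emit:
servo_tool([
  [0.04, 0.13, 0, 0, 0, 0],
  [0.08, 0.26, 0, 0, 0, 0],
  [0.13, 0.39, 0, 0, 0, 0],
  [0.18, 0.52, 0, 0, 0, 0],
  [0.23, 0.65, 0, 0, 0, 0],
  [0.28, 0.76, 0, 0, 0, 0],
  [0.32, 0.84, 0, 0, 0, 0],
  [0.354, 0.886, 0, 0, 0, 0],
  [0.354, 0.886, 0, 0, 0, 0],
  [0.354, 0.886, 0, 0, 0, 0],
])

```text
time: 18.58
position: [0.6304, 0.1014, 0.1291]
eef_rot: [-0.0, 0.709, 0.705, -0.0]
force: [-0.8, -0.2, -1.2]
gripper_width: 0.0292
grasp_force: 39.8
```

```bash
python3 - <<'E'
from h import *
o,p,W=wrist('pics/w4.png'); print(o['position'])
hsv=cv2.cvtColor(p,cv2.COLOR_BGR2HSV)
m=(hsv[...,0]>=112)&(hsv[...,0]<=128)&(hsv[...,1]>180)&(W[...,2]>.08)
Q=W[m];print(len(Q),np.percentile(Q,[2,98],axis=0))
for n,lo,hi in[('amber',5,14),('green',50,75)]:
    m=(hsv[...,0]>=lo)&(hsv[...,0]<=hi)&(hsv[...,1]>180)&(W[...,2]>.03)&(W[...,2]<.08)
    Q=W[m]
    if len(Q)>30:
        T=Q[Q[:,2]>np.percentile(Q[:,2],90)-.005];c,r=cv2.minEnclosingCircle((T[:,:2]*1000).astype(np.float32));print(n,c,r,np.percentile(Q[:,2],95))
E
```

```text
[0.63038364 0.1013953  0.12909188]
5840 [[0.61632947 0.085838   0.12010299]
 [0.64313913 0.11183887 0.16372754]]
amber (634.1788330078125, 246.40834045410156) 14.764117240905762 0.06202856700365799
green (729.8013916015625, 222.62994384765625) 122.27973937988281 0.06206646507057262
```

View pics/w4.png

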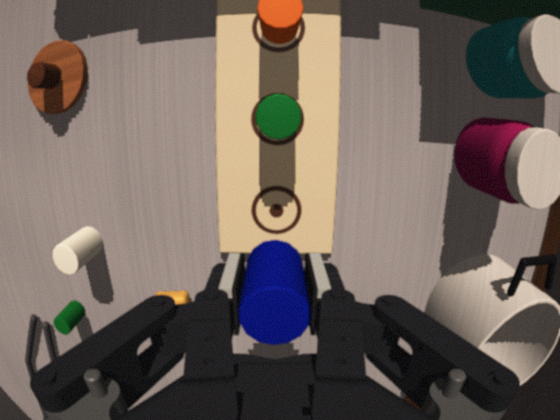

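Blue hangs centred at (275,290). Green (278,117) and amber (280,15) stand in their rings, and the right mark is at (276,210).

```bash
python3 - <<'E'
from h import *
o,p,W=wrist(); print(o['position'],W[210,276],W[210,300],W[210,253])
hsv=cv2.cvtColor(p,cv2.COLOR_BGR2HSV)
m=(hsv[...,0]>=50)&(hsv[...,0]<=75)&(hsv[...,1]>180)&(W[...,2]>.05)&(W[...,2]<.08)
m[:,:230]=0;m[:,330:]=0;Q=W[m];print(cv2.minEnclosingCircle((Q[:,:2]*1000).astype(np.float32)))
E
```

```text
[0.63010928 0.10068543 0.1291438 ] [0.63076423 0.09647227 0.01262219] [0.6507861  0.09595598 0.01131666] [0.61163676 0.09636995 0.01187018]
((632.8941650390625, 174.26693725585938), 14.137819290161133)
```

Emit:
servo_tool([
  [0.003, -0.004, -0.06, 0, 0, 0],
  [0.003, -0.004, -0.13, 0, 0, 0],
  [0.003, -0.004, -0.2, 0, 0, 0],
  [0.003, -0.004, -0.27, 0, 0, 0],
  [0.003, -0.004, -0.33, 0, 0, 0],
  [0.003, -0.004, -0.37, 0, 0, 0],
  [0.003, -0.004, -0.39, 0, 0, 0],
  [0.003, -0.004, -0.4, 0, 0, 0],
  [0.003, -0.004, -0.402, 0, 0, 0],
  [0.003, -0.004, -0.402, 0, 0, 0],
])

```text
time: 19.52
position: [0.6317, 0.0998, 0.0295]
eef_rot: [0.0, 0.709, 0.705, 0.0]
force: [0.2, -0.2, -0.5]
gripper_width: 0.0293
grasp_force: 39.8
```

Emit:
servo_tool([
  [0, 0, 0, 0, 0, 0],
  [0, 0, 0, 0, 0, 0],
  [0, 0, 0, 0, 0, 0],
  [0, 0, 0, 0, 0, 0],
  [0, 0, 0, 0, 0, 0],
  [0, 0, 0.05, 0, 0, 0],
  [0, 0, 0.15, 0, 0, 0],
  [0, 0, 0.25, 0, 0, 0],
  [0, 0, 0.35, 0, 0, 0],
  [0, 0, 0.45, 0, 0, 0],
], claw=1.0)

```text
time: 20.35
position: [0.6311, 0.1, 0.1425]
eef_rot: [-0.0, 0.709, 0.705, -0.0]
force: [1.4, -0.7, -0.2]
gripper_width: 0.0853
grasp_force: 0.0
```

Emit:
servo_tool([
  [-0.05, 0.05, 0, 0, 0, 0],
  [-0.12, 0.14, 0, 0, 0, 0],
  [-0.21, 0.24, 0, 0, 0, 0],
  [-0.3, 0.35, 0, 0, 0, 0],
  [-0.39, 0.46, 0, 0, 0, 0],
  [-0.48, 0.57, 0, 0, 0, 0],
  [-0.57, 0.68, 0, 0, 0, 0],
  [-0.66, 0.79, 0, 0, 0, 0],
  [-0.744, 0.88, 0, 0, 0, 0],
  [-0.744, 0.9, 0, 0, 0, 0],
])

```text
time: 21.18
position: [0.4414, 0.3277, 0.1415]
eef_rot: [-0.001, 0.708, 0.706, -0.0]
force: [0.0, 0.7, 0.3]
gripper_width: 0.0852
grasp_force: 0.0
```

```bash
python3 - <<'E'
from h import *
o,p,W=wrist('pics/w5.png'); print(o['position'],o['joint_pos'])
m=(W[...,2]>.045)&(W[...,2]<.075)&(np.hypot(W[...,0]-.445,W[...,1]-.3635)<.05)
Q=W[m];zt=np.percentile(Q[:,2],90);T=Q[Q[:,2]>zt-.004]
print(zt,len(T),cv2.minEnclosingCircle((T[:,:2]*1000).astype(np.float32)))
E
```

```text
[0.44141352 0.32771217 0.141461  ] [ 5.04776292e-01  4.03707732e-01 -2.35202376e-01  9.33183983e-01
  1.44464987e-03  2.07781294e+00]
0.059514112160521285 2196 ((445.8232727050781, 363.7338562011719), 31.131332397460938)
```

View pics/w5.png

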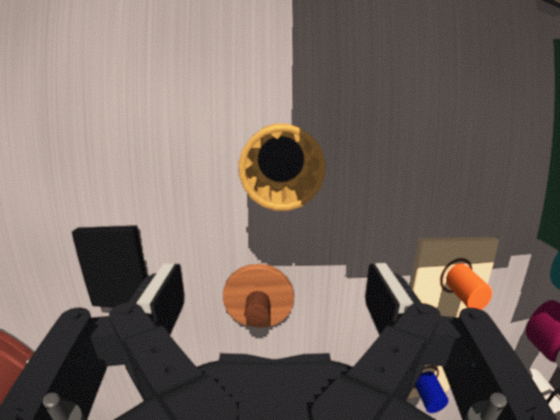

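Emit:
servo_tool([
  [0.003, 0.06, 0, 0, 0, 0],
  [0.003, 0.12, 0, 0, 0, 0],
  [0.003, 0.155, 0, 0, 0, 0],
  [0.003, 0.155, -0.06, 0, 0, 0],
  [0.003, 0.155, -0.12, 0, 0, 0],
  [0.003, 0.155, -0.16, 0, 0, 0],
  [0.003, 0.155, -0.16, 0, 0, 0],
  [0.003, 0.155, -0.16, 0, 0, 0],
  [0.003, 0.155, -0.16, 0, 0, 0],
  [0.003, 0.155, -0.16, 0, 0, 0],
])

```text
time: 22.07
position: [0.4467, 0.3638, 0.1022]
eef_rot: [0.0, 0.709, 0.705, 0.001]
force: [1.0, 0.2, -0.2]
gripper_width: 0.0855
grasp_force: 0.0
```

Emit:
servo_tool([
  [-0.003, 0, -0.05, 0, 0, 0],
  [-0.003, 0, -0.1, 0, 0, 0],
  [-0.003, 0, -0.15, 0, 0, 0],
  [-0.003, 0, -0.2, 0, 0, 0],
  [-0.003, 0, -0.25, 0, 0, 0],
  [-0.003, 0, -0.3, 0, 0, 0],
  [-0.003, 0, -0.33, 0, 0, 0],
  [-0.003, 0, -0.337, 0, 0, 0],
  [-0.003, 0, -0.337, 0, 0, 0],
  [-0.003, 0, -0.337, 0, 0, 0],
])

```text
time: 22.9
position: [0.4457, 0.364, 0.0178]
eef_rot: [0.0, 0.709, 0.705, 0.0]
force: [0.4, 0.6, -0.4]
gripper_width: 0.0856
grasp_force: 0.0
```

Emit:
servo_tool([
  [0, 0, 0, 0, 0, 0],
  [0, 0, 0, 0, 0, 0],
  [0, 0, 0, 0, 0, 0],
  [0, 0, 0, 0, 0, 0],
  [0, 0, 0, 0, 0, 0],
  [0, 0, 0, 0, 0, 0],
  [0, 0, 0, 0, 0, 0],
  [0, 0, 0, 0, 0, 0],
  [0, 0, 0, 0, 0, 0],
  [0, 0, 0, 0, 0, 0],
], claw=0, squeeze=70)

```text
time: 23.73
position: [0.4461, 0.3641, 0.0184]
eef_rot: [0.0, 0.709, 0.705, 0.001]
force: [-0.4, -1.2, 8.4]
gripper_width: 0.0609
grasp_force: 75.3
```

```bash
python3 - <<'E'
import numpy as np,cv2
f=np.load('w1.npz');p,W=f['p'],f['W']
h=cv2.cvtColor(p,cv2.COLOR_BGR2HSV);m=((h[...,0]<6)|(h[...,0]>174))&(h[...,1]>150)&(h[...,2]>80)
m&=(np.hypot(W[...,0]-.6,W[...,1]+.16)<.06);Q=W[m];print(len(Q),Q.mean(0),cv2.minEnclosingCircle((Q[:,:2]*1000).astype(np.float32)))
m=(np.hypot(W[...,0]-.6,W[...,1]+.16)<.07)&(W[...,2]>.014)&(W[...,2]<.025);Q=W[m];print(cv2.minEnclosingCircle((Q[:,:2]*1000).astype(np.float32)))
E
```

```text
1131 [ 0.59866125 -0.15930852  0.01944895] ((602.8401489257812, -159.93174743652344), 41.363746643066406)
((601.793212890625, -159.51004028320312), 55.38038635253906)
```

Emit:
servo_tool([
  [0, 0, 0.1, 0, 0, 0],
  [0, 0, 0.22, 0, 0, 0],
  [0, 0, 0.34, 0, 0, 0],
  [0, -0.04, 0.45, 0, 0, 0],
  [0.02, -0.12, 0.52, 0, 0, 0],
  [0.04, -0.23, 0.52, 0, 0, 0],
  [0.07, -0.34, 0.52, 0, 0, 0],
  [0.1, -0.45, 0.52, 0, 0, 0],
  [0.13, -0.56, 0.52, 0, 0, 0],
  [0.16, -0.67, 0.52, 0, 0, 0],
])

```text
time: 24.57
position: [0.4849, 0.1948, 0.1469]
eef_rot: [-0.0, 0.709, 0.705, -0.0]
force: [0.6, 0.7, -5.0]
gripper_width: 0.0605
grasp_force: 79.1
```

Emit:
servo_tool([
  [0.03, -0.11, 0, 0, 0, 0],
  [0.06, -0.22, 0, 0, 0, 0],
  [0.1, -0.33, 0, 0, 0, 0],
  [0.14, -0.44, 0, 0, 0, 0],
  [0.18, -0.55, 0, 0, 0, 0],
  [0.22, -0.66, 0, 0, 0, 0],
  [0.26, -0.76, 0, 0, 0, 0],
  [0.3, -0.86, 0, 0, 0, 0],
  [0.34, -0.94, 0, 0, 0, 0],
  [0.38, -1.0, 0, 0, 0, 0],
])

```text
time: 25.4
position: [0.5801, -0.0557, 0.1468]
eef_rot: [-0.0, 0.71, 0.704, -0.0]
force: [0.1, 0.3, -4.2]
gripper_width: 0.0607
grasp_force: 79.0
```

Emit:
servo_tool([
  [0.03, -0.08, 0, 0, 0, 0],
  [0.05, -0.16, 0, 0, 0, 0],
  [0.07, -0.24, 0, 0, 0, 0],
  [0.08, -0.32, 0, 0, 0, 0],
  [0.085, -0.38, 0, 0, 0, 0],
  [0.085, -0.42, 0, 0, 0, 0],
  [0.085, -0.424, 0, 0, 0, 0],
  [0.085, -0.424, 0, 0, 0, 0],
  [0.085, -0.424, 0, 0, 0, 0],
  [0.085, -0.424, 0, 0, 0, 0],
])

```text
time: 26.23
position: [0.6014, -0.1587, 0.1471]
eef_rot: [-0.0, 0.709, 0.705, 0.0]
force: [-0.3, 0.8, -4.8]
gripper_width: 0.0607
grasp_force: 79.0
```

```bash
python3 - <<'E'
from h import *
o,p,W=wrist('pics/w6.png'); print(o['position'],o['grasp_force'])
m=(np.hypot(W[...,0]-.602,W[...,1]+.16)<.07)&(W[...,2]>.012)&(W[...,2]<.026);Q=W[m];print(len(Q),cv2.minEnclosingCircle((Q[:,:2]*1000).astype(np.float32)),Q.min(0),Q.max(0))
E
```

```text
[ 0.60135323 -0.15870868  0.14707148] 79.01650317013264
7448 ((602.095703125, -159.57391357421875), 55.071170806884766) [ 0.54783893 -0.18620375  0.01202083] [ 0.65635714 -0.10463992  0.02204368]
```

View pics/w6.png

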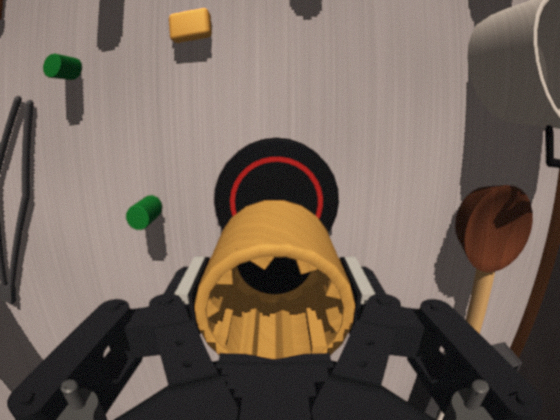

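Mould held level at (275,280), stand below it at (277,195). Lowering.

Emit:
servo_tool([
  [0.002, -0.003, -0.06, 0, 0, 0],
  [0.002, -0.003, -0.13, 0, 0, 0],
  [0.002, -0.003, -0.2, 0, 0, 0],
  [0.002, -0.003, -0.27, 0, 0, 0],
  [0.002, -0.003, -0.33, 0, 0, 0],
  [0.002, -0.003, -0.38, 0, 0, 0],
  [0.002, -0.003, -0.41, 0, 0, 0],
  [0.002, -0.003, -0.425, 0, 0, 0],
  [0.002, -0.003, -0.431, 0, 0, 0],
  [0.002, -0.003, -0.431, 0, 0, 0],
])

```text
time: 27.12
position: [0.6023, -0.1604, 0.0396]
eef_rot: [0.0, 0.709, 0.705, 0.0]
force: [-0.1, 0.1, -6.3]
gripper_width: 0.0603
grasp_force: 79.1
```

Emit:
servo_tool([
  [0, 0, 0, 0, 0, 0],
  [0, 0, 0, 0, 0, 0],
  [0, 0, 0, 0, 0, 0],
  [0, 0, 0, 0, 0, 0],
  [0, 0, 0, 0, 0, 0],
  [0, 0, 0, 0, 0, 0],
  [0, 0, 0.08, 0, 0, 0],
  [0, 0, 0.18, 0, 0, 0],
  [0, 0, 0.3, 0, 0, 0],
  [0, 0, 0.42, 0, 0, 0],
], claw=1.0)

```text
time: 27.95
position: [0.6016, -0.1604, 0.1452]
eef_rot: [-0.0, 0.709, 0.705, -0.0]
force: [1.4, -0.4, 0.1]
gripper_width: 0.0852
grasp_force: 0.0
```

Emit:
servo_tool([
  [-0.03, 0.06, 0.02, 0, 0, 0],
  [-0.07, 0.15, 0.02, 0, 0, 0],
  [-0.12, 0.26, 0.02, 0, 0, 0],
  [-0.17, 0.37, 0.02, 0, 0, 0],
  [-0.23, 0.49, 0.02, 0, 0, 0],
  [-0.29, 0.61, 0.02, 0, 0, 0],
  [-0.35, 0.73, 0.02, 0, 0, 0],
  [-0.41, 0.85, 0.02, 0, 0, 0],
  [-0.47, 0.95, 0.02, 0, 0, 0],
  [-0.51, 1.0, 0.02, 0, 0, 0],
])

```text
time: 28.78
position: [0.4728, 0.0918, 0.1495]
eef_rot: [-0.0, 0.709, 0.706, 0.0]
force: [0.8, 0.2, -0.1]
gripper_width: 0.0855
grasp_force: 0.0
```

Emit:
servo_tool([
  [-0.05, 0.09, 0, 0, 0, 0],
  [-0.1, 0.18, 0, 0, 0, 0],
  [-0.15, 0.27, 0, 0, 0, 0],
  [-0.19, 0.36, 0, 0, 0, 0],
  [-0.2, 0.4, 0, 0, 0, 0],
  [-0.2, 0.4, 0, 0, 0, 0],
  [-0.2, 0.4, 0, 0, 0, 0],
  [-0.2, 0.4, 0, 0, 0, 0],
  [-0.2, 0.4, 0, 0, 0, 0],
  [-0.2, 0.4, 0, 0, 0, 0],
])

```text
time: 29.62
position: [0.425, 0.1887, 0.1493]
eef_rot: [0.0, 0.71, 0.704, -0.0]
force: [0.3, 0.4, -0.2]
gripper_width: 0.0857
grasp_force: 0.0
```

```bash
python3 - <<'E'
from h import *
o,p,W=wrist(); print(o['position'])
r=np.hypot(W[...,0]-.424,W[...,1]-.226)
for a,b in((.033,.045),(.006,.013)):
    m=(W[...,2]>a)&(W[...,2]<b)&(r<.05);Q=W[m];print(len(Q),Q.mean(0),cv2.minEnclosingCircle((Q[:,:2]*1000).astype(np.float32)))
E
```

```text
[0.42498431 0.18865211 0.14925956]
680 [0.42412149 0.22737049 0.03661628] ((424.28546142578125, 227.18179321289062), 11.976404190063477)
4388 [0.42396248 0.22810816 0.00894422] ((423.8921203613281, 227.1438751220703), 36.15151596069336)
```

Emit:
servo_tool([
  [-0.003, 0.07, 0, 0, 0, 0],
  [-0.003, 0.14, 0, 0, 0, 0],
  [-0.003, 0.154, -0.05, 0, 0, 0],
  [-0.003, 0.154, -0.14, 0, 0, 0],
  [-0.003, 0.154, -0.24, 0, 0, 0],
  [-0.003, 0.154, -0.34, 0, 0, 0],
  [-0.003, 0.154, -0.44, 0, 0, 0],
  [-0.003, 0.154, -0.51, 0, 0, 0],
  [-0.003, 0.154, -0.533, 0, 0, 0],
  [-0.003, 0.154, -0.533, 0, 0, 0],
])

```text
time: 30.5
position: [0.4229, 0.2273, 0.0149]
eef_rot: [-0.001, 0.709, 0.705, -0.001]
force: [0.3, -0.1, 0.5]
gripper_width: 0.0853
grasp_force: 0.0
```

Emit:
servo_tool([
  [0, 0, 0, 0, 0, 0],
  [0, 0, 0, 0, 0, 0],
  [0, 0, 0, 0, 0, 0],
  [0, 0, 0, 0, 0, 0],
  [0, 0, 0, 0, 0, 0],
  [0, 0, 0, 0, 0, 0],
  [0, 0, 0, 0, 0, 0],
  [0, 0, 0, 0, 0, 0],
  [0, 0, 0, 0, 0, 0],
  [0, 0, 0, 0, 0, 0],
], claw=0, squeeze=30)

```text
time: 31.33
position: [0.4242, 0.2281, 0.0168]
eef_rot: [0.0, 0.709, 0.705, 0.001]
force: [-1.9, -1.0, 6.5]
gripper_width: 0.0228
grasp_force: 29.1
```

Emit:
servo_tool([
  [0, 0, 0.1, 0, 0, 0],
  [0, 0, 0.22, 0, 0, 0],
  [0, 0, 0.34, 0, 0, 0],
  [0.02, -0.04, 0.46, 0, 0, 0],
  [0.06, -0.12, 0.54, 0, 0, 0],
  [0.11, -0.23, 0.54, 0, 0, 0],
  [0.16, -0.34, 0.54, 0, 0, 0],
  [0.21, -0.45, 0.54, 0, 0, 0],
  [0.26, -0.56, 0.54, 0, 0, 0],
  [0.31, -0.67, 0.54, 0, 0, 0],
])

```text
time: 32.17
position: [0.5016, 0.0591, 0.1514]
eef_rot: [0.0, 0.709, 0.705, 0.0]
force: [-0.9, 1.0, -0.7]
gripper_width: 0.023
grasp_force: 29.8
```

Emit:
servo_tool([
  [0.05, -0.1, 0, 0, 0, 0],
  [0.1, -0.2, 0, 0, 0, 0],
  [0.15, -0.31, 0, 0, 0, 0],
  [0.2, -0.42, 0, 0, 0, 0],
  [0.25, -0.53, 0, 0, 0, 0],
  [0.3, -0.63, 0, 0, 0, 0],
  [0.34, -0.72, 0, 0, 0, 0],
  [0.37, -0.76, 0, 0, 0, 0],
  [0.37, -0.76, 0, 0, 0, 0],
  [0.37, -0.76, 0, 0, 0, 0],
])

```text
time: 33.0
position: [0.5935, -0.1297, 0.1508]
eef_rot: [-0.0, 0.71, 0.705, -0.0]
force: [1.0, -0.8, -1.3]
gripper_width: 0.0229
grasp_force: 29.8
```

```bash
python3 - <<'E'
from h import *
o,p,W=wrist('pics/w7.png'); print(o['position'],o['grasp_force'])
r=np.hypot(W[...,0]-.602,W[...,1]+.16)
m=(W[...,2]>.075)&(W[...,2]<.085)&(r<.05);Q=W[m];print('mould',len(Q),cv2.minEnclosingCircle((Q[:,:2]*1000).astype(np.float32)))
Q=W[(W[...,2]>.115)&(W[...,2]<.2)];print(np.nanmean(Q,0))
E
```

```text
[ 0.59352552 -0.12973816  0.15079625] 29.83819931745529
mould 0 ((0.0, 0.0), 0.0)
[ 0.59298482 -0.1200615   0.16012857]
```

View pics/w7.png

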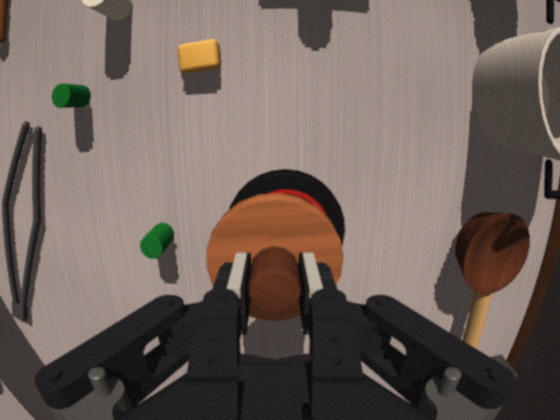

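Lid held level (knob at (275,280)). The mould is hidden below it, so I'll move over the known release point and check with the scene camera.

Emit:
servo_tool([
  [0.02, -0.06, 0, 0, 0, 0],
  [0.033, -0.11, 0, 0, 0, 0],
  [0.033, -0.12, -0.05, 0, 0, 0],
  [0.033, -0.12, -0.1, 0, 0, 0],
  [0.033, -0.12, -0.14, 0, 0, 0],
  [0.033, -0.12, -0.16, 0, 0, 0],
  [0.033, -0.12, -0.16, 0, 0, 0],
  [0.033, -0.12, -0.16, 0, 0, 0],
  [0.033, -0.12, -0.16, 0, 0, 0],
  [0.033, -0.12, -0.16, 0, 0, 0],
])

```text
time: 33.88
position: [0.6025, -0.1596, 0.1118]
eef_rot: [0.001, 0.709, 0.705, 0.0]
force: [0.4, 0.5, -1.2]
gripper_width: 0.0229
grasp_force: 29.8
```

```bash
python3 - <<'E'
from h import *
p,d,c=grab('scene'); print(manip.get_obs()['position'])
cv2.imwrite('pics/s1.png',cv2.resize(p[150:310,190:370],None,fx=3.3,fy=3.3,interpolation=cv2.INTER_CUBIC))
E
```

```text
[ 0.60245181 -0.15958026  0.11175077]
```

View pics/s1.png

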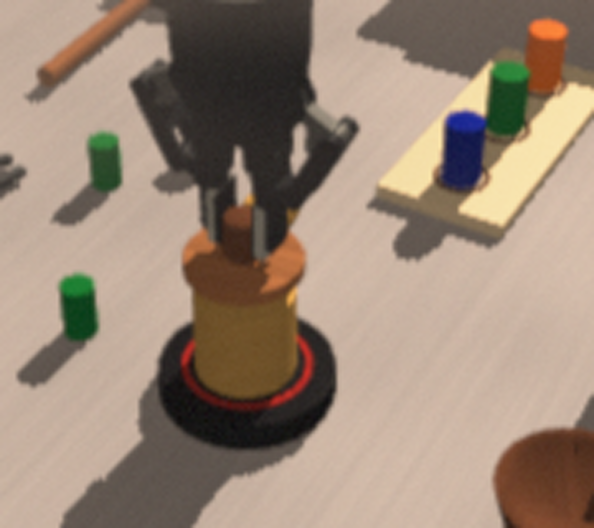

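Scene crop: mould centred in the red circle, lid hovering concentrically above it, and the three bars upright in their rings. Lowering and releasing.

Emit:
servo_tool([
  [0, -0.003, -0.02, 0, 0, 0],
  [0, -0.003, -0.04, 0, 0, 0],
  [0, -0.003, -0.05, 0, 0, 0],
  [0, -0.003, -0.055, 0, 0, 0],
  [0, -0.003, -0.055, 0, 0, 0],
  [0, -0.003, -0.055, 0, 0, 0],
  [0, -0.003, -0.055, 0, 0, 0],
  [0, -0.003, -0.055, 0, 0, 0],
  [0, -0.003, -0.055, 0, 0, 0],
  [0, -0.003, -0.055, 0, 0, 0],
])

```text
time: 34.77
position: [0.6021, -0.1603, 0.0973]
eef_rot: [0.0, 0.709, 0.705, 0.0]
force: [-0.7, 1.1, -0.4]
gripper_width: 0.0229
grasp_force: 29.9
```

Emit:
servo_tool([
  [0, 0, 0, 0, 0, 0],
  [0, 0, 0, 0, 0, 0],
  [0, 0, 0, 0, 0, 0],
  [0, 0, 0, 0, 0, 0],
  [0, 0, 0, 0, 0, 0],
  [0, 0, 0, 0, 0, 0],
  [0, 0, 0.08, 0, 0, 0],
  [0, 0, 0.18, 0, 0, 0],
  [0, 0, 0.3, 0, 0, 0],
  [0, 0, 0.42, 0, 0, 0],
], claw=1.0)

```text
time: 35.6
position: [0.6016, -0.1601, 0.2032]
eef_rot: [-0.0, 0.709, 0.705, -0.0]
force: [1.2, -0.1, -0.4]
gripper_width: 0.0854
grasp_force: 0.0
```

Emit:
servo_tool([
  [-0.08, 0.06, 0.05, 0, 0, 0],
  [-0.18, 0.12, 0.05, 0, 0, 0],
  [-0.28, 0.18, 0.05, 0, 0, 0],
  [-0.38, 0.24, 0.05, 0, 0, 0],
  [-0.48, 0.3, 0.05, 0, 0, 0],
  [-0.58, 0.36, 0.05, 0, 0, 0],
  [-0.66, 0.4, 0.05, 0, 0, 0],
  [-0.7, 0.4, 0.05, 0, 0, 0],
  [-0.7, 0.4, 0.05, 0, 0, 0],
  [-0.7, 0.4, 0.05, 0, 0, 0],
])

```text
time: 36.43
position: [0.4278, -0.0608, 0.2153]
eef_rot: [0.001, 0.709, 0.705, 0.0]
force: [0.4, 0.3, -0.4]
gripper_width: 0.0856
grasp_force: 0.0
```

```bash
python3 - <<'E'
from m import *
print(manip.get_obs()['position'])
p,d,c=grab('top');X=cloud(d,c)
cv2.imwrite('pics/t2.png',p)
for t,uv,r,a,b in [('amber',(186,164),14,.04,.1),('green',(214,166),14,.04,.1),('blue',(242,167),14,.04,.1),('white',(253,237),13,.012,.1),('knob',(338,180),28,.1,.2),('liddisc',(338,180),28,.08,.1),('stand',(338,180),30,.012,.03)]: blob(p,X,uv,r,a,b,t)
p,d,c=grab('scene');cv2.imwrite('pics/s2.png',cv2.resize(p[130:310,190:400],None,fx=3.3,fy=3.3,interpolation=cv2.INTER_CUBIC))
E
```

```text
[ 0.42777424 -0.06081203  0.21525649]
amber ztop 0.066 n 101 mean [0.6343 0.2455] circ [633.9 245.9] r 14.9
green ztop 0.066 n 107 mean [0.6325 0.1723] circ [632.4 172.2] r 14.8
blue ztop 0.066 n 103 mean [0.6308 0.0942] circ [630.8  94.4] r 14.3
white ztop 0.053 n 103 mean [0.4441 0.0618] circ [444.2  62.1] r 14.7
knob ztop 0.121 n 68 mean [ 0.6017 -0.1622] circ [ 601.6 -162.3] r 11.6
liddisc ztop 0.094 n 507 mean [ 0.6008 -0.1615] circ [ 601.7 -161.5] r 35.9
stand ztop 0.025 n 311 mean [ 0.6103 -0.1485] circ [ 603.2 -160.1] r 54.6
```

View pics/s2.png

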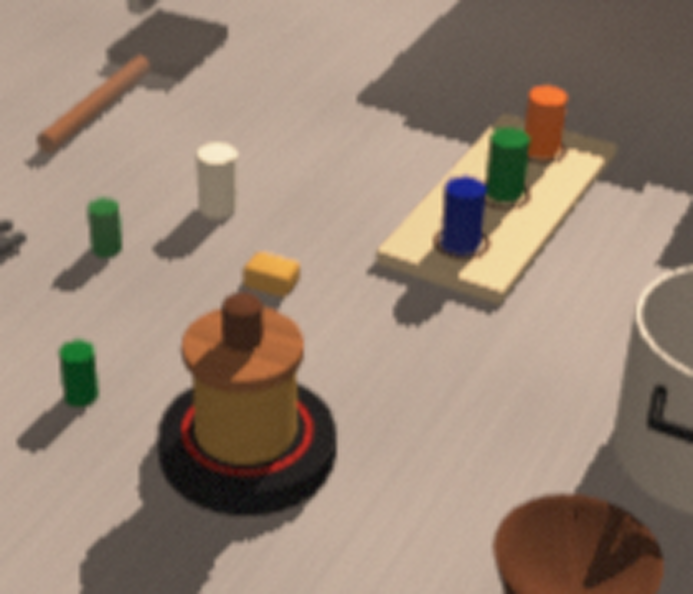

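View pics/t2.png

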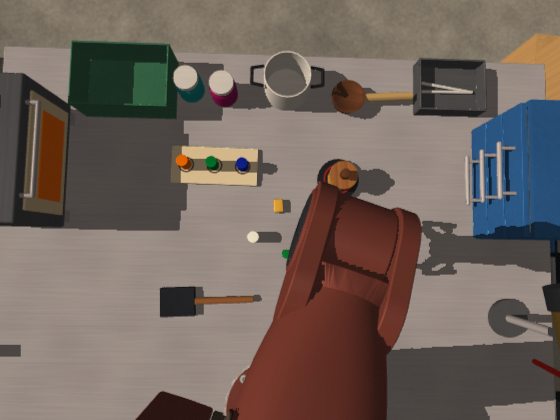

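Both views show everything seated: the bars are within about 2 mm of their marks, the lid is centred on the mould and stand, white hasn't moved, and the gripper is clear.

```bash
python3 -c "
from station import manip
print(manip.job_done())"
```

```text
the job is handed in; nothing more can be done
None
```

I handed the job in after about 36 s of robot time. In the last images the amber, green and blue bars stood within about 2 mm of their marks, the mould was in the centre of the stand with its cover on top, the white bar had not moved and everything was let go. The hand-in call gave no verdict.

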